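Flip open the sugar tin and the teaspoon caddy

TASK

Get the sugar and the teaspoons ready for tea: with the fingertips, push the lid of the round sugar tin up by its front lip and on over past upright so that it rests back on its stop and stays open, and do the same with the lid of the long teaspoon caddy, in either order. Do it gently, without pinching or flinging the lids, and pick nothing up: the tin and the caddy stay standing where they are, and the cups, the kettle and its switch and everything else on the plank are left alone.

Things in the scene. Friction and masses are not known exactly. Their poses are not given: they have to be found in the camera images.
- sugar_tin: Loose round stainless steel tin, 0.85 kg, 110 mm across, 105 mm high without lid, sugar lumps inside at least 14 mm below the rim. Origin: centre of its underside; z up; front (lip) to its own -x, hinge at its +x. The front faces roughly the robot, turned up to 0.35 rad either way. Tin and caddy may change places, left and right. A side push of 4 to 8 N slides it.
- sugar_lid (a joint): Lid of the sugar tin, 0.12 kg: steel disc 115 mm across, 4 mm thick, low 8 mm dome on top, flat underside on the rim at hinge height. Joint in rad: 0 shut, grows as the front rises. Near 1.5 (upright) it balances; beyond, it falls open by itself to a fixed stop at 1.95 (22 deg past upright); before, it falls shut. Light hinge, no spring or catch.
- sugar_lip (a point): Middle of the front edge of the tin lid's thumb lip, level with the lid's underside, 147.5 mm from the hinge line; moves with the lid. The flat lip is 44 mm wide, 4 mm thick, its front edge rolled (7 mm), and reaches 28.5 mm out beyond the tin's wall with free space below. Axes turn with the lid: x from lip to hinge, y along the hinge, z out of the lid's top.
- sugar_hinge (a point): Middle of the sugar tin's hinge line (along the tin's y), 64 mm behind the tin's axis, 105 mm above the plank. Axes as the tin's; does not turn with the lid.
- spoon_caddy: Loose silver box for teaspoons on four small feet, 0.85 kg, 90 mm deep (x), 150 mm long (y), 75 mm high without lid, spoons inside. Origin: centre of its underside at the feet; z up; front (lip in the middle) to its own -x, hinge at its +x. The front faces roughly the robot, turned up to 0.35 rad either way. A side push of 4 to 8 N slides it.
- caddy_lid (a joint): Lid of the caddy, 0.16 kg: plate 97 x 157 mm, 4 mm thick, stepped to 11 mm in the middle, flat underside on the rim at hinge height. Joint in rad: 0 shut, grows as the front rises. Near 1.5 (upright) it balances; beyond, it falls open by itself to a fixed stop at 1.95 (22 deg past upright); before, it falls shut. Light hinge, no spring or catch.
- caddy_lip (a point): Middle of the front edge of the caddy lid's thumb lip, level with the lid's underside, 126 mm from the hinge line; moves with the lid. The flat lip is 50 mm wide, 4 mm thick, its front edge rolled (7 mm), and reaches 30 mm out beyond the box's front with free space below. Axes turn with the lid: x from lip to hinge, y along the hinge, z out of the lid's top.
- caddy_hinge (a point): Middle of the caddy's hinge line (along the caddy's y), 51 mm behind the box's middle, 75 mm above the plank. Axes as the caddy's; does not turn with the lid.
- cup_a: Porcelain cup with a blue pattern, 80 mm across the rim, 68 mm high, handle to its +x (reaching 66 mm from the axis); stands between and a little behind the two containers; to be left alone. Origin: centre of its underside.
- cup_b: The same kind of cup, standing off to the left; to be left alone. Origin: centre of its underside.
- honey_dipper: Plastic honey dipper lying along its x, 190 mm long, 27 mm thick at the ribbed head (+x end), in front of the containers, in the middle; to be left alone. Origin: on the plank, below the stick.
- honey_jar: Glass jar of honey, 68 mm across, 85 mm high, at the back; to be left alone. Origin: centre of its underside.
- milk_jug: Porcelain milk jug, 80 mm across, 100 mm high, at the back; to be left alone. Origin: centre of its underside.
- kettle: Steel electric kettle, 144 mm across, 190 mm high, standing on its base on the right; to be left alone. Origin: centre of its underside.
- kettle_base: Fixed black kettle base, 164 mm across, 20 mm high, on the right, with a 26 mm toggle switch on its front tongue 100 mm from its middle (to its -x). Origin: centre of its underside.
- kettle_switch (a joint): Toggle of the kettle base, in rad: 0 = off; 0.9 = on. It is off and stays off.

How it is judged (in metres and radians):
At the end, for the whole second after the job is handed in: Both lids lie open against their stops (past 1.80 rad; the stop is at 1.95) and at rest; the tin and the caddy stand upright on the plank within 40 mm of where they stood; cups, dipper, jar, jug and kettle are within 20 mm of where they were, and the kettle switch is still off (value of joint each of sugar_lid, caddy_lid above 1.8 rad and velocity of joint sugar_lid between -0.1 and 0.1 rad/s and velocity of joint caddy_lid between -0.1 and 0.1 rad/s and angle between each of sugar_tin, spoon_caddy's own z axis and vertical below 0.05 rad and height (world z) of each of sugar_tin, spoon_caddy below 0.006 m and distance of each of sugar_tin, spoon_caddy from where it was at the start of the episode below 0.04 m and linear speed of each of sugar_tin, spoon_caddy below 0.02 m/s and distance of each of cup_a, cup_b, honey_dipper, honey_jar, milk_jug, kettle from where it was at the start of the episode below 0.02 m and angle between each of cup_a, cup_b, honey_dipper, honey_jar, milk_jug, kettle's own z axis and vertical below 0.1 rad and value of joint kettle_switch below 0.25 rad); the robot touches nothing.
It fails at once if the tin or the caddy is lifted (over 12 mm) or tipped (over 0.2 rad) (height (world z) of any of sugar_tin, spoon_caddy above 0.012 m or angle between any of sugar_tin, spoon_caddy's own z axis and vertical above 0.2 rad).
It fails at once if the tin or the caddy is shoved more than 40 mm from its place (distance of any of sugar_tin, spoon_caddy from where it was at the start of the episode above 0.04 m).
It fails at once if a lid or container is pinched or pressed hard (over 20 N from the fingers) (contact force between the fingers and sugar_tin above 20 N or contact force between the fingers and spoon_caddy above 20 N).
It fails at once if a lid is flung open (faster than 7 rad/s) (velocity of joint any of sugar_lid, caddy_lid above 7 rad/s).
It fails at once if a cup, the dipper, the jar, the jug or the kettle is moved more than 20 mm or tipped, or the kettle switch is flipped (distance of any of cup_a, cup_b, honey_dipper, honey_jar, milk_jug, kettle from where it was at the start of the episode above 0.02 m or angle between any of cup_a, cup_b, honey_dipper, honey_jar, milk_jug, kettle's own z axis and vertical above 0.3 rad or value of joint kettle_switch above 0.25 rad).
It also fails if it takes over 64 s, if anything falls off the work surface, if the arm or the gripper's body presses on something with over 40 N, if the wrist force passes 120 N, or if a joint passes its speed limit or range.

ROBOT

A 6-joint arm with a two-finger parallel gripper is mounted at the origin on the work surface. World frame = base frame: x ahead of the robot, y to its left, z up, the work surface at z = 0. Lengths are in m, angles in degrees, forces in N, time in s.
With the tool pointing down it reaches from about 0.4 to 0.825 m from the base axis. Payload 7 kg.
Tool frame: the origin (TCP) lies midway between the tips of the shut fingers; the grasp point (between the pads) lies 19 mm behind it; z points along the fingers, y is the direction in which the jaws open and shut (so a half turn about z gives the same grasp; the last joint's range is limited). The gripper opens to 88 mm and grips with 3 to 60 N. Pads are 19 mm wide; open, the fingers measure 130 mm over their backs; the gripper's body (78 mm by 193 mm) begins 47 mm behind the grasp point.
Start: joints at [-49.784, 20.546, 0.682, 0, -70.136, -16.507], TCP at [0.271, -0.618, 0.227] pointing down, gripper open.
Joint ranges: [-176.03, 176.03], [-82.01, 121.73], [-58.28, 71.71], [-173.87, 95.51], [-174.79, -0.11], [-173.66, 173.66]. Speed limits (degrees/s): [136.94, 136.94, 172.46, 180, 180, 180].

INTERFACE

Orientations are given as [roll, pitch, yaw] about the fixed x, y, z axes, in that order (R = Rz(yaw) Ry(pitch) Rx(roll)).
In Python, from plant import get_state, imaging, r, models gives the robot as it stands.
- The arm moves only by the tool arm_command, never from a script. Its argument "commands" is a list of rows, each a list of 7 numbers: the shift along the tool's x, y, z in mm, then the turn, a rotation vector about the tool's x, y, z in rad, then the opening, from -1 (shut) to 1 (fully open). A call has 1 to 5 rows; each row is the pose to reach, as a shift and turn from the pose measured when the call began, along the tool's axes at that moment; what a row does not reach only later rows make up. A row lasts 1/8 s, in which the tool goes at most 62.5 mm and 10.7 degrees, less where a joint would pass 70% of its speed; a pose out of reach is approached as far as the arm can. A call with a gripper value outside its range is refused whole. The fingers move at their own pace and stop on an object; "squeeze" is the grip in N (left out, the last holds). Time passes only in rows, so rows that repeat a pose let the fingers close. It gives the time, the measured TCP pose, the force and the opening at its end, in the units of the state.
- get_state(): the state, without advancing time (a new reading comes with each control period).
- imaging.capture(name): name is "side" or "top"; returns a dict with "pixels" (420x560x3 uint8, red, green, blue), "fx", "fy", "cx", "cy" (pixels), "rvec" (rotation vector, rad) and "tvec" (3), from world to camera coordinates, as OpenCV has them. Camera axes: x right, y down, z forward; pixel columns grow to the right and rows downward; lengths in m; the calibration is good to about 2 mm. A picture is of the moment at which its call begins. There is no depth.
- r.close_job(): hands the job in, once; it reports no verdict.
Trained networks look in the newest picture that a camera, given by its name, has taken for a name from the list of things; names that differ only in an ending like _2 or _b are one class to them, and where a whole thing is asked for, a point or a joint stands for the part that bears it (a point fixed in the world has none). Each returns a list of dicts, best first, with "conf" (0 to 1); they miss things now and then, are a little off and sometimes report something else, mostly with a low value. They report only what shows in the picture. A call takes as long as a camera call.
- models.outline_of(camera, name): "pixels" (420x560 bool, what is visible of it) and "rect" ([centre column, centre row, width, height] in pixels, round what is visible of it).
The state is a dict: "time_s": time; "joints": joint angles; "qd": joint speeds; "joint_torque": joint torques, N m; "tcp_pos": TCP position; "eef_rot": TCP orientation; "contact_force": force on the tool from outside, world axes, zero at the start; "moment": the same for the moment, N m; "gripper_width": finger opening in m.
Only numpy, scipy, OpenCV 4.12 (cv2) and the standard library are available. Lean on these libraries where they do the work, as an engineer would, in place of code of your own. Each camera call takes 0.05 s, during which the arm holds its last target. There are 200 camera calls.

## Working session

There is one attempt and no reset: what is moved stays moved. The work goes in short steps, Python scripts to look and compute and a tool call to move; the robot and the scene stay as the last step left them, time stands still between calls to the robot, and variables do not carry over. Pictures are saved under pics/ and viewed, on a budget of 16 in all, crops included, one or two more only if the job needs it, and the job is handed in when it is done.

Besides the shell and the picture viewer there is one more tool, called after ">>>" by a JSON object that holds its "op" and its "data", one argument or row to a line. arm_command: Moves the arm, as the interface text tells. Its arguments: {"type":"object","properties":{"commands":{"type":"array","items":{"type":"array","items":{"type":"number"}}},"squeeze":{"type":"number"}},"required":["commands"]}

```bash
mkdir -p pics; ls; cat > h.py <<'E'
import numpy as np, cv2
from plant import get_state, imaging, r, models
def cap(n,save=None):
    c=imaging.capture(n)
    if save: cv2.imwrite('pics/'+save,c['pixels'][:,:,::-1])
    return c
def ray(c,u,v):
    R=cv2.Rodrigues(np.array(c['rvec'],float))[0];t=np.array(c['tvec'],float).ravel()
    d=R.T@np.array([(u-c['cx'])/c['fx'],(v-c['cy'])/c['fy'],1]);return -R.T@t,d
def onz(c,u,v,z):
    o,d=ray(c,u,v);return (o+d*(z-o[2])/d[2])
def proj(c,P):
    K=np.array([[c['fx'],0,c['cx']],[0,c['fy'],c['cy']],[0,0,1.]])
    return cv2.projectPoints(np.array(P,float).reshape(-1,1,3),np.array(c['rvec'],float),np.array(c['tvec'],float),K,None)[0].reshape(-1,2)
E
python3 - <<'E'
from h import *
for n in('top','side'):
    c=cap(n,n+'0.png')
    o,_=ray(c,0,0);print(n,o.round(3),c['fx'])
    for k in('sugar_tin','sugar_lid','sugar_lip','spoon_caddy','caddy_lid','cup_a','honey_dipper','kettle','kettle_switch'):
        for m in models.outline_of(n,k)[:2]:
            print(k,round(m['conf'],2),np.round(m['rect']),int(m['pixels'].sum()))
print(get_state())
im=np.hstack([cv2.resize(cv2.imread(f'pics/{n}0.png'),None,fx=1,fy=1) for n in('top','side')])
E
```

```text
pics
top [ 0.373 -0.037  1.542] 531.777394252089
sugar_tin 0.84 [337. 207.  52.  54.] 1716
sugar_lid 0.78 [336. 209.  39.  57.] 1596
sugar_lip 0.7 [338. 205.  42.  55.] 1537
spoon_caddy 0.62 [194. 230.  62.  46.] 2313
caddy_lid 0.75 [195. 230.  57.  46.] 2281
cup_a 0.62 [106. 262.  28.  37.] 689
cup_a 0.52 [193. 228.  60.  48.] 2239
honey_dipper 0.72 [277. 273.  10.  62.] 156
kettle 0.58 [444. 225.  63.  74.] 2972
side [0.379 0.978 1.263] 528.5312217388259
sugar_tin 0.58 [287. 184.  49.  42.] 1655
sugar_lid 0.97 [289. 173.  42.  27.] 840
sugar_lip 0.74 [287. 173.  46.  28.] 846
sugar_lip 0.21 [283. 292.  54.  67.] 2563
spoon_caddy 0.93 [282. 290.  56.  68.] 2615
spoon_caddy 0.26 [334. 235.  65.  16.] 160
caddy_lid 0.74 [283. 286.  48.  53.] 2162
cup_a 0.79 [235. 220.  34.  31.] 687
cup_a 0.75 [301. 382.  43.  34.] 1063
honey_dipper 0.56 [335. 236.  64.  16.] 92
kettle 0.88 [320. 116.  62.  60.] 2448
{'time_s': 1.0, 'joints': array([-4.97851330e+01,  2.05441936e+01,  6.81017769e-01,  2.06949503e-04,
       -7.01346759e+01, -1.65063742e+01]), 'qd': array([-0.05892511, -0.0329192 ,  0.03105625,  0.00481909, -0.00510889,
        0.03988599]), 'joint_torque': array([-7.85628854e-04, -5.82389939e+01,  2.93302721e+01,  7.00268313e+00,
        1.25312142e-02, -3.81516685e-06]), 'tcp_pos': array([ 0.27137297, -0.61802185,  0.22657921]), 'eef_rot': array([-1.79997885e+02,  4.23754407e-04, -1.56291437e+02]), 'contact_force': array([ 0.62497203,  0.79075617, -0.73624638]), 'moment': array([0.03528433, 0.00933504, 0.01220352]), 'gripper_width': 0.0876745770750429}
```

View pics/top0.png

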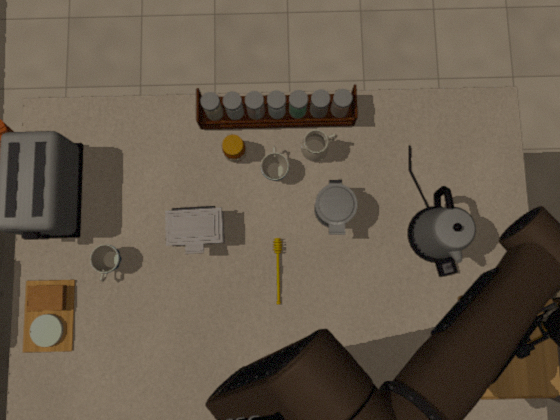

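View pics/side0.png

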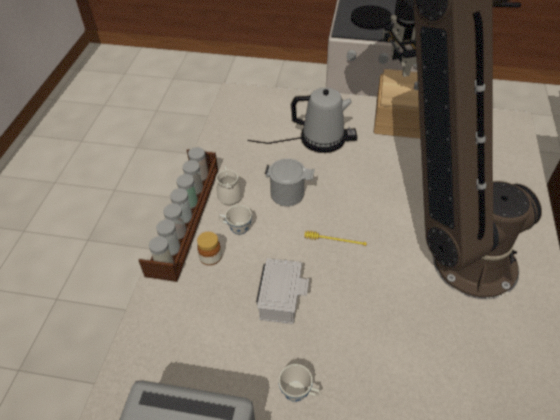

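The top view shows the tin at about (337,205) with its lip at (337,230), and the caddy at (194,228) with its lip at (194,247). Cup_a sits between and behind them at (275,167). The dipper is at (278,270) and the kettle is on the right. I'll enlarge both lids next.

```bash
python3 - <<'E'
from h import *
t=cv2.imread('pics/top0.png');s=cv2.imread('pics/side0.png')
f=lambda i,u,v:cv2.resize(i[v:v+60,u:u+80],(400,300),interpolation=cv2.INTER_CUBIC)
o=np.vstack([np.hstack([f(t,297,180),f(t,155,200)]),np.hstack([f(s,250,150),f(s,243,260)])])
o=np.clip(o*1.6,0,255).astype(np.uint8)
cv2.imwrite('pics/crop.png',o)
c=cap('top')
for p,z in(((337,232),.105),((336,205),.11),((194,249),.075),((194,226),.08),((278,238),.02),((278,303),.0),((446,270),.02)):print(p,onz(c,*p,z).round(3))
E
```

```text
(337, 232) [ 0.507 -0.178  0.105]
(336, 205) [ 0.58  -0.178  0.11 ]
(194, 249) [0.472 0.214 0.075]
(194, 226) [0.535 0.214 0.08 ]
(278, 238) [ 0.502 -0.017  0.02 ]
(278, 303) [ 0.318 -0.013  0.   ]
(446, 270) [ 0.4   -0.491  0.02 ]
```

View pics/crop.png

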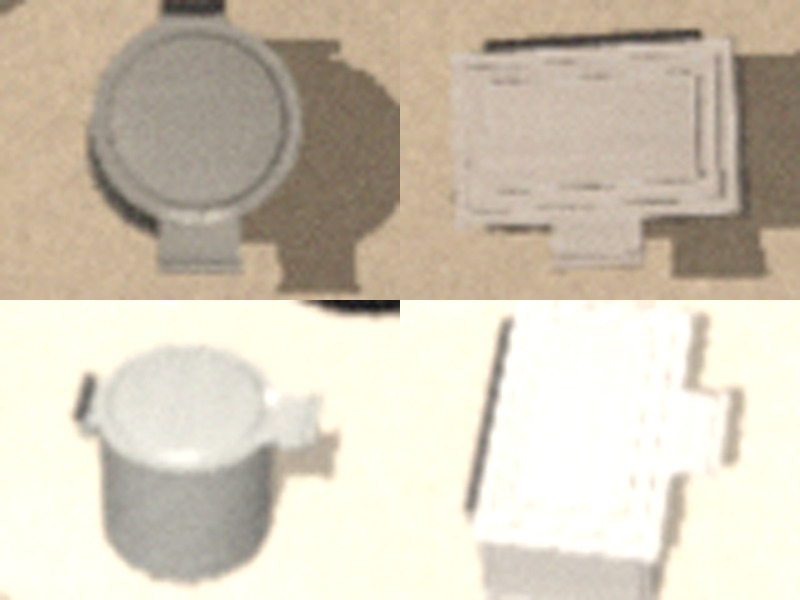

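The crops show the tin lip's front edge at top-view pixel (337.2,234) with the lid centre at (336,203.6). The caddy lip's front edge is at (194.6,253.4), and the caddy is turned about 3°.

```bash
python3 - <<'E'
from h import *
c=cap('top');s=cap('side')
q=lambda p,z:onz(c,p[0]/5+297-.4,p[1]/5+180-.4,z)
k=lambda p,z:onz(c,(p[0]-400)/5+155-.4,p[1]/5+200-.4,z)
L=(q((160,271),.107)+q((242,271),.107))/2;C=q((195,118),.109)
d=C-L;print('tin lip',L.round(4),'centre',C.round(4),'len',np.hypot(*d[:2]),'exp .090 yaw',np.arctan2(d[1],d[0]))
e=q((160,271),.107)-q((242,271),.107);print('tin yaw by edge',np.arctan2(-e[0],e[1]))
K=k((598,267),.077)
fl,fr,bl,br=[k(p,.078) for p in((458,228),(737,212),(452,55),(730,38))]
m=(fl+fr+bl+br)/4;e=(fl+bl-fr-br)/2;d=(bl+br-fl-fr)/2
print('caddy lip',K.round(4),'mid',m.round(4),'dims',np.hypot(*e[:2]),np.hypot(*d[:2]),'yaw',np.arctan2(-e[0],e[1]),np.arctan2(d[1],d[0]))
# side check: lip pixel
for P in (L,K):
    P=P.copy();print(proj(s,P),(proj(s,P)-[[250,150]])*5+[0,300],(proj(s,P)-[[243,260]])*5+[400,300])
E
```

```text
tin lip [ 0.5022 -0.1773  0.107 ] centre [ 0.5856 -0.177   0.109 ] len 0.08339548426105733 exp .090 yaw 0.004039050775043574
tin yaw by edge -0.022940766498194532
caddy lip [0.461  0.2134 0.077 ] mid [0.5351 0.2155 0.078 ] dims 0.15428568110804325 0.0966717218886258 yaw 0.03652475802635346 0.03995799981063718
[[313.84333868 173.5899558 ]] [[319.21669341 417.94977898]] [[ 754.21669341 -132.05022102]]
[[308.61951524 286.61614146]] [[293.09757618 983.08070728]] [[728.09757618 433.08070728]]
```

```bash
cat >> h.py <<'E'
from scipy.spatial.transform import Rotation as Ro
def plan(pos,a,yaw=0,st=None):
    "a: deg of fingers below horizontal; yaw: heading deg. -> shift mm, rotvec rad in tool axes"
    st=st or get_state()
    R0=Ro.from_euler('xyz',st['eef_rot'],degrees=True)
    a=np.radians(a);z=np.array([np.cos(a),0,-np.sin(a)]);y=np.array([0,1,0]);x=np.cross(y,z)
    R1=Ro.from_euler('z',yaw,degrees=True)*Ro.from_matrix(np.c_[x,y,z])
    print(pos,(R0.inv().apply(np.array(pos)-st['tcp_pos'])*1000).round(0),(R0.inv()*R1).as_rotvec().round(3))
E
python3 -c "
from h import *
plan([.36,-.3,.26],90);plan([.40,-.177,.22],90);plan([.42,-.177,.22],45)"
```

```text
[0.36, -0.3, 0.26] [-209.  256.  -33.] [-0.     0.     0.414]
[0.4, -0.177, 0.22] [-295.  352.    7.] [-0.     0.     0.414]
[0.42, -0.177, 0.22] [-313.  344.    7.] [ 0.162 -0.774  0.392]
```

>>> {"op": "arm_command", "data": {
  "commands": [
    [-45,55,-10,0,0,0.1,-1],
    [-90,110,-20,0,0,0.2,-1],
    [-135,165,-33,0,0,0.3,-1],
    [-180,220,-33,0,0,0.41,-1],
    [-225,270,-20,0,0,0.41,-1]
  ],
  "squeeze": 5
}}

```text
time_s: 1.78
tcp_pos: [0.3571, -0.3185, 0.2521]
eef_rot: [-179.9, 0.1, -179.9]
contact_force: [2.3, 0.1, -0.2]
gripper_width: 0.0431
```

```bash
python3 -c "
from h import *
s=get_state();print(s['time_s'],s['tcp_pos'],s['eef_rot'],s['joints'],s['gripper_width'])
plan([.40,-.177,.22],60);plan([.42,-.177,.2],45)"
```

```text
1.775 [ 0.35706    -0.31851861  0.25206826] [-1.79937289e+02  1.39670834e-01 -1.79887419e+02] [-1.80897570e+01  5.81470510e-01 -2.09722786e+01  1.71601702e-02
 -6.82939810e+01 -7.18040641e+01] 0.043145191720208295
[0.4, -0.177, 0.22] [-43. 141.  32.] [-0.001 -0.521  0.002]
[0.42, -0.177, 0.2] [-63. 141.  52.] [-0.    -0.783  0.002]
```

>>> {"op": "arm_command", "data": {
  "commands": [
    [-15,40,10,0,-0.15,0,-1],
    [-30,80,20,0,-0.3,0,-1],
    [-45,120,30,0,-0.45,0,-1],
    [-60,141,40,0,-0.6,0,-1],
    [-63,141,50,0,-0.78,0,-1]
  ]
}}

```text
time_s: 2.4
tcp_pos: [0.4224, -0.1824, 0.2055]
eef_rot: [179.1, 45.4, -179.9]
contact_force: [-90.9, 11.7, -102.1]
gripper_width: 0.0011
```

```bash
python3 -c "
from h import *
s=get_state();print(s['time_s'],s['tcp_pos'],s['eef_rot'],s['joints'],s['gripper_width'])
plan([.42,-.177,.2],45);plan([.45,-.177,.13],45)"
```

```text
2.4 [ 0.42243214 -0.18244849  0.20547387] [ 179.07355124   45.39052133 -179.89646643] [  0.95975734 -20.47927234 -58.31206494  -2.68584567  -6.77753814
 -87.93419506] 0.0011026662521154405
[0.42, -0.177, 0.2] [6. 5. 2.] [0.017 0.007 0.001]
[0.45, -0.177, 0.13] [34.  4. 73.] [0.017 0.007 0.001]
```

>>> {"op": "arm_command", "data": {
  "commands": [
    [0,0,-10,0,0.13,0,-1],
    [0,0,-10,0,0.27,0,-1],
    [0,0,-10,0,0.27,0,-1]
  ]
}}

```text
time_s: 2.78
tcp_pos: [0.4178, -0.1826, 0.2147]
eef_rot: [179.3, 30.0, -179.5]
contact_force: [-0.5, 0.5, -1.2]
gripper_width: 0.0007
```

```bash
python3 -c "
from h import *
s=get_state();print(s['time_s'],s['tcp_pos'],s['eef_rot'],s['joints'],s['gripper_width'],s['contact_force'])
plan([.45,-.177,.12],60);plan([.45,-.177,.09],60);plan([.49,-.177,.077],60)
c=cap('side','s1.png')"
```

```text
2.775 [ 0.41778372 -0.18263994  0.21468932] [ 179.30260158   30.03141147 -179.53827088] [  0.7558145  -16.91256787 -46.55021833  -1.08952992 -30.3326815
 -89.31420572] 0.0006840260173969605 [-0.45673317  0.53115982 -1.24767821]
[0.45, -0.177, 0.12] [19.  4. 98.] [0.016 0.001 0.007]
[0.45, -0.177, 0.09] [ 34.   4. 124.] [0.016 0.001 0.007]
[0.49, -0.177, 0.077] [  6.   3. 155.] [0.016 0.001 0.007]
```

View pics/s1.png

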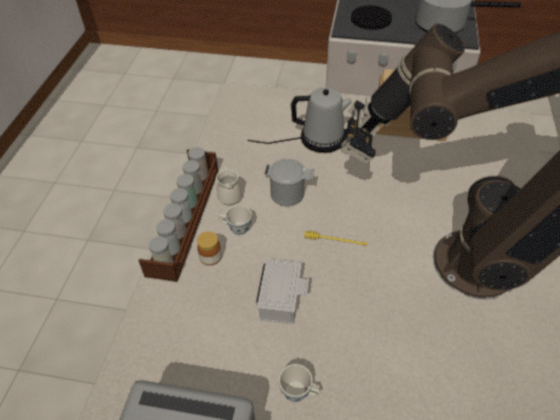

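>>> {"op": "arm_command", "data": {
  "commands": [
    [10,2,40,0.016,0,0.007,-1],
    [25,4,80,0.016,0,0.007,-1],
    [40,4,115,0.016,0,0.007,-1],
    [42,4,135,0.016,0,0.007,-1],
    [42,4,137,0.016,0,0.007,-1]
  ]
}}

```text
time_s: 3.45
tcp_pos: [0.4474, -0.181, 0.073]
eef_rot: [179.3, 29.8, 179.9]
contact_force: [2.1, -0.6, 1.5]
gripper_width: 0.0004
```

```bash
python3 -c "
from h import *
s=get_state();print(s['time_s'],s['tcp_pos'],s['eef_rot'],s['joints'],s['contact_force'])
plan([.475,-.177,.075],60);plan([.497,-.177,.075],60)
c=cap('side','s2.png');i=cv2.imread('pics/s2.png')[130:220,250:370];cv2.imwrite('pics/s2.png',cv2.resize(i,(720,540)))"
```

```text
3.45 [ 0.4473767  -0.18102213  0.07295968] [179.25838787  29.79251399 179.88091853] [  1.37966037   1.81334835 -58.27546544   1.65192685  -0.11033639
 -92.95254087] [ 2.13808006 -0.60053514  1.45055455]
[0.475, -0.177, 0.075] [-25.   4.  12.] [ 0.012 -0.004 -0.002]
[0.497, -0.177, 0.075] [-44.   4.  23.] [ 0.012 -0.004 -0.002]
```

View pics/s2.png

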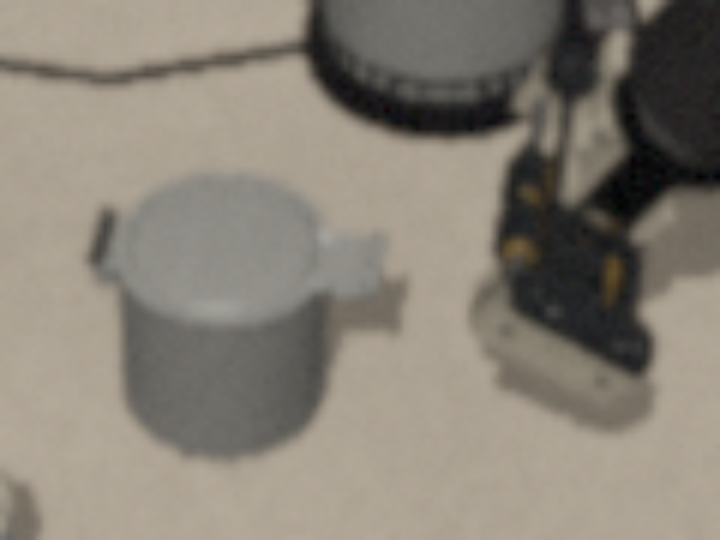

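```bash
python3 -c "
from h import *
c=cap('side');s=get_state()
R=Ro.from_euler('xyz',s['eef_rot'],degrees=True);p=s['tcp_pos']
for o in([0,0,0],[0,0,-.019],[0,0,-.066],[0,.021,0],[0,-.021,0],[0,.0965,-.066],[0,-.0965,-.066],[.039,0,-.066],[-.039,0,-.066]):print(o,((proj(c,p+R.apply(o))-[250,130])*6).round())
plan([.475,-.177,.075],60);plan([.497,-.177,.075],60)
c=cap('top','t2.png');q=proj(c,p);print(q);i=cv2.imread('pics/t2.png')[170:290,270:430];cv2.imwrite('pics/t2.png',cv2.resize(i,(800,600)))
"
```

```text
[0, 0, 0] [[485. 313.]]
[0, 0, -0.019] [[505. 292.]]
[0, 0, -0.066] [[556. 241.]]
[0, 0.021, 0] [[481. 341.]]
[0, -0.021, 0] [[490. 285.]]
[0, 0.0965, -0.066] [[537. 377.]]
[0, -0.0965, -0.066] [[574. 115.]]
[0.039, 0, -0.066] [[620. 276.]]
[-0.039, 0, -0.066] [[492. 205.]]
[0.475, -0.177, 0.075] [-24.   4.  13.] [ 0.012  0.    -0.001]
[0.497, -0.177, 0.075] [-43.   4.  24.] [ 0.012  0.    -0.001]
[[337.73450113 254.5002147 ]]
```

View pics/t2.png

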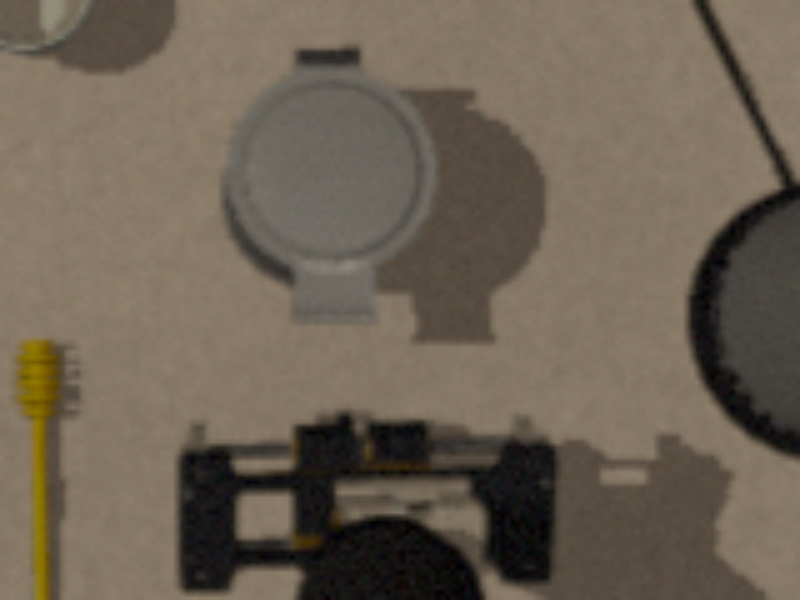

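Viewed from above, the shut fingers sit in front of the lip (338,422 in the crop) and lined up with it in y. Next I slide them under the lip.

>>> {"op": "arm_command", "data": {
  "commands": [
    [-12,4,6,0.012,0,0,-1],
    [-24,4,13,0.012,0,0,-1],
    [-34,4,19,0.012,0,0,-1],
    [-43,4,26,0.012,0,0,-1],
    [-48,4,31,0.012,0,0,-1]
  ]
}}

```text
time_s: 4.22
tcp_pos: [0.5061, -0.1803, 0.0725]
eef_rot: [179.3, 30.0, 179.9]
contact_force: [0.1, -0.1, -0.3]
gripper_width: 0.0003
```

```bash
python3 -c "
from h import *
s=get_state();print(s['time_s'],s['tcp_pos'],s['eef_rot'],s['joints'],s['contact_force'])
for p in ([.510,-.177,.0725],[.514,-.177,.1],[.519,-.177,.123],[.53,-.177,.146],[.545,-.177,.167]): plan(p,60)"
```

```text
4.225 [ 0.50613035 -0.18031539  0.07246227] [179.33015597  30.0016353  179.93185111] [  1.29211509   6.87922745 -52.87607883   2.52398116  -0.23650876
 -93.70193579] [ 0.09944436 -0.0869222  -0.28776877]
[0.51, -0.177, 0.0725] [-3.  3.  2.] [ 0.011  0.    -0.001]
[0.514, -0.177, 0.1] [-21.   4. -20.] [ 0.011  0.    -0.001]
[0.519, -0.177, 0.123] [-36.   4. -37.] [ 0.011  0.    -0.001]
[0.53, -0.177, 0.146] [-57.   4. -52.] [ 0.011  0.    -0.001]
[0.545, -0.177, 0.167] [-81.   4. -62.] [ 0.011  0.    -0.001]
```

>>> {"op": "arm_command", "data": {
  "commands": [
    [-4,3,1,0,0,0,-1],
    [-11,3,-7,0,0,0,-1],
    [-18,3,-16,0,0,0,-1],
    [-25,3,-24,0,0,0,-1],
    [-31,3,-31,0,0,0,-1]
  ]
}}

```text
time_s: 4.85
tcp_pos: [0.5163, -0.1778, 0.1145]
eef_rot: [179.3, 29.9, 179.9]
contact_force: [-2.8, -0.8, -0.4]
gripper_width: 0.0008
```

```bash
python3 -c "
from h import *
s=get_state();print(s['time_s'],s['tcp_pos'],s['contact_force'])
for p in ([.519,-.177,.123],[.53,-.177,.146],[.545,-.177,.167]): plan(p,60)
c=cap('side','s3.png');i=cv2.imread('pics/s3.png')[120:220,250:390];cv2.imwrite('pics/s3.png',cv2.resize(i,(770,550)))"
```

```text
4.85 [ 0.5162832  -0.1777941   0.11451522] [-2.78339456 -0.84679376 -0.39395837]
[0.519, -0.177, 0.123] [-7.  1. -6.] [ 0.011 -0.002 -0.002]
[0.53, -0.177, 0.146] [-28.   1. -20.] [ 0.011 -0.002 -0.002]
[0.545, -0.177, 0.167] [-51.   1. -31.] [ 0.011 -0.002 -0.002]
```

View pics/s3.png

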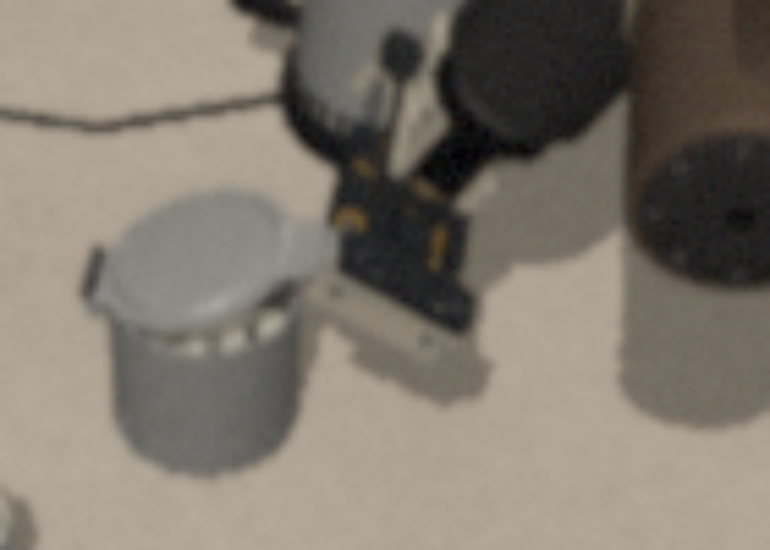

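The lid is rising: the lip, at about (325,235) in the crop, rides on the fingers and the sugar lumps are showing. I'll continue along the arc.

>>> {"op": "arm_command", "data": {
  "commands": [
    [-9,1,-8,0,0,0,-1],
    [-18,1,-14,0,0,0,-1],
    [-28,1,-20,0,0,0,-1],
    [-39,1,-26,0,0,0,-1],
    [-51,1,-31,0,0,0,-1]
  ]
}}

```text
time_s: 5.52
tcp_pos: [0.5471, -0.1771, 0.1694]
eef_rot: [179.3, 30.1, 179.9]
contact_force: [-0.3, -0.3, -0.2]
gripper_width: 0.0004
```

```bash
python3 -c "
from h import *
s=get_state();print(s['time_s'],s['tcp_pos'],s['contact_force'])
for p in ([.557,-.177,.18],[.584,-.177,.2],[.612,-.177,.212],[.627,-.177,.215],[.642,-.177,.216]): plan(p,60)"
```

```text
5.525 [ 0.54705236 -0.1771058   0.16937198] [-0.31906421 -0.27017808 -0.18541108]
[0.557, -0.177, 0.18] [-14.   0.  -4.] [ 0.011  0.001 -0.001]
[0.584, -0.177, 0.2] [-47.   0.  -8.] [ 0.011  0.001 -0.001]
[0.612, -0.177, 0.212] [-78.   0.  -4.] [ 0.011  0.001 -0.001]
[0.627, -0.177, 0.215] [-92.   0.   1.] [ 0.011  0.001 -0.001]
[0.642, -0.177, 0.216] [-106.    0.    7.] [ 0.011  0.001 -0.001]
```

>>> {"op": "arm_command", "data": {
  "commands": [
    [-13,0,-4,0,0,0,-1],
    [-24,0,-6,0,0,0,-1],
    [-35,0,-7,0,0,0,-1],
    [-47,0,-8,0,0,0,-1],
    [-58,0,-7,0,0,0,-1]
  ]
}}

```text
time_s: 6.15
tcp_pos: [0.5945, -0.1773, 0.2048]
eef_rot: [179.3, 30.1, 179.9]
contact_force: [0.0, -0.8, 0.1]
gripper_width: 0.0008
```

```bash
python3 -c "
from h import *
s=get_state();print(s['time_s'],s['tcp_pos'],s['contact_force'])
for p in ([.612,-.177,.212],[.627,-.177,.215],[.642,-.177,.216],[.662,-.177,.214]): plan(p,60)
c=cap('side','s4.png');i=cv2.imread('pics/s4.png')[100:220,230:390];cv2.imwrite('pics/s4.png',cv2.resize(i,(720,540)))"
```

```text
6.15 [ 0.59447143 -0.17726785  0.20484906] [ 0.04712993 -0.78651097  0.13381235]
[0.612, -0.177, 0.212] [-19.   0.   3.] [ 0.011  0.001 -0.001]
[0.627, -0.177, 0.215] [-33.   0.   8.] [ 0.011  0.001 -0.001]
[0.642, -0.177, 0.216] [-47.   0.  14.] [ 0.011  0.001 -0.001]
[0.662, -0.177, 0.214] [-63.   0.  26.] [ 0.011  0.001 -0.001]
```

View pics/s4.png

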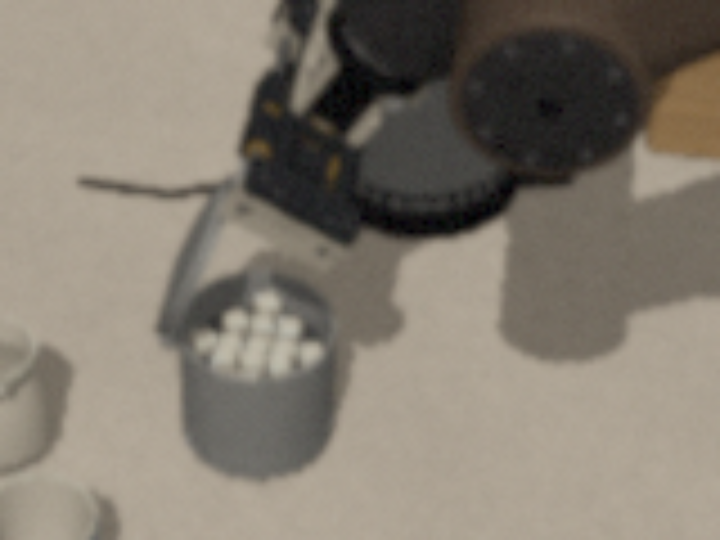

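The tin lid is about 65° up, lying against the fingers at (215,220), and the tin hasn't moved. I'll push it over.

>>> {"op": "arm_command", "data": {
  "commands": [
    [-12,0,2,0,0,0,-1],
    [-24,0,5,0,0,0,-1],
    [-36,0,10,0,0,0,-1],
    [-48,0,15,0,0,0,-1],
    [-58,0,22,0,0,0,-1]
  ]
}}

```text
time_s: 6.82
tcp_pos: [0.6582, -0.177, 0.2158]
eef_rot: [179.4, 30.2, 180.0]
contact_force: [0.3, 0.0, -0.2]
gripper_width: 0.0006
```

>>> {"op": "arm_command", "data": {
  "commands": [
    [-9,0,6,0,0,0,-1],
    [-9,0,6,0,0,0,-1]
  ]
}}

```text
time_s: 7.08
tcp_pos: [0.6696, -0.1769, 0.2145]
eef_rot: [179.4, 30.1, 180.0]
contact_force: [0.3, -0.3, -0.3]
gripper_width: 0.0006
```

```bash
python3 -c "
from h import *
s=get_state();print(s['time_s'],s['tcp_pos'],s['contact_force'])
for p in ([.56,-.177,.28],[.46,-.1,.30],[.40,.0,.30]): plan(p,70)
c=cap('side','s5.png');i=cv2.imread('pics/s5.png')[100:220,230:390];cv2.imwrite('pics/s5.png',cv2.resize(i,(720,540)))"
```

```text
7.075 [ 0.66964663 -0.17688349  0.2145465 ] [ 0.29516757 -0.26119351 -0.34427673]
[0.56, -0.177, 0.28] [  62.    1. -112.] [0.011 0.177 0.001]
[0.46, -0.1, 0.3] [ 138.   79. -178.] [0.011 0.177 0.001]
[0.4, 0.0, 0.3] [ 190.  179. -207.] [0.011 0.177 0.001]
```

View pics/s5.png

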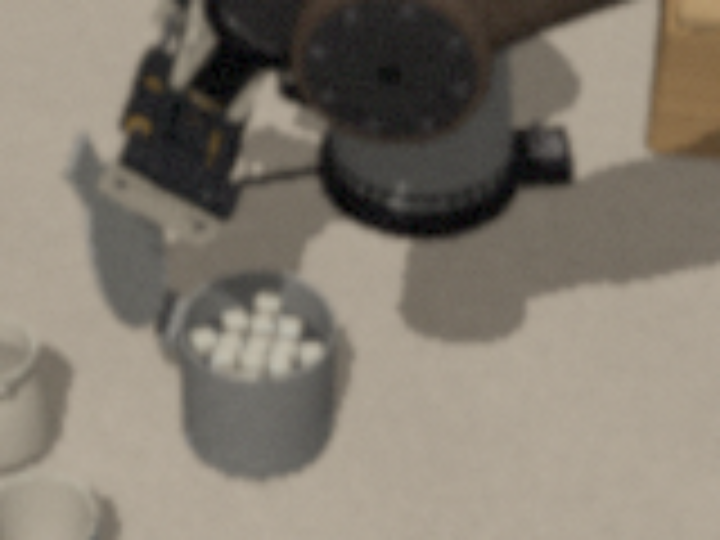

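The tin lid is leaning back past upright behind the fingers, at (125,240), and the fingers carry no force. I'll retract and go over to the caddy.

>>> {"op": "arm_command", "data": {
  "commands": [
    [20,0,-45,0,0.03,0,-1],
    [55,0,-100,0,0.1,0,-1],
    [95,30,-140,0,0.17,0,-1],
    [130,70,-175,0,0.17,0,-1],
    [160,115,-200,0,0.17,0,-1]
  ]
}}

```text
time_s: 7.75
tcp_pos: [0.4295, -0.0659, 0.309]
eef_rot: [179.4, 20.5, 179.9]
contact_force: [0.1, 3.2, 1.4]
gripper_width: 0.0006
```

```bash
python3 -c "
from h import *
s=get_state();print(s['time_s'],s['tcp_pos'],s['eef_rot'],s['joints'],s['contact_force'])
for p in ([.42,.05,.30],[.40,.2,.26]): plan(p,70,15)
from h import *
c=cap('side','s6.png')
for k in('sugar_tin','sugar_lid','spoon_caddy','cup_a'):
  for m in models.outline_of('side',k)[:1]:print(k,m['conf'],m['rect'])
"
```

```text
7.75 [ 0.42951294 -0.06590095  0.3089966 ] [179.36490157  20.48385959 179.88740043] [  25.03673249  -20.89853071  -37.02671584    9.70867165  -55.31834448
 -119.2631259 ] [0.06363811 3.24374076 1.42277471]
[0.42, 0.05, 0.3] [ 12. 116.   6.] [-0.08   0.01  -0.247]
[0.4, 0.2, 0.26] [ 45. 265.  38.] [-0.08   0.01  -0.247]
sugar_tin 0.94 [272.4, 170.1, 59.7, 70.7]
spoon_caddy 0.6 [283.8, 292.1, 53.2, 66.8]
cup_a 0.91 [236.1, 220.6, 31.4, 32.1]
```

>>> {"op": "arm_command", "data": {
  "commands": [
    [8,55,5,-0.02,0,-0.06,-1],
    [16,110,10,-0.04,0,-0.12,-1],
    [25,165,18,-0.06,0,-0.2,-1],
    [35,220,28,-0.08,0,-0.25,-1],
    [45,265,38,-0.08,0,-0.25,-1]
  ]
}}

```text
time_s: 8.62
tcp_pos: [0.4006, 0.201, 0.2591]
eef_rot: [-179.8, 20.5, -164.6]
contact_force: [0.4, -0.1, -0.1]
gripper_width: 0.0004
```

```bash
python3 -c "
from h import *
s=get_state();print(s['time_s'],s['tcp_pos'],s['eef_rot'],s['joints'],s['contact_force'])
for p in ([.40,.2,.15],[.41,.2,.08],[.42,.2,.043],[.455,.21,.043]): plan(p,65,15)"
```

```text
8.625 [0.40061366 0.20098486 0.25912057] [-179.78697936   20.45905009 -164.59859075] [  65.61933636  -16.90997089  -45.32005877   20.65074908  -50.21021703
 -151.97784659] [ 0.4064837  -0.07082577 -0.13720695]
[0.4, 0.2, 0.15] [ 39.  -0. 102.] [-0.001 -0.079  0.007]
[0.41, 0.2, 0.08] [ 54.  -3. 171.] [-0.001 -0.079  0.007]
[0.42, 0.2, 0.043] [ 58.  -5. 209.] [-0.001 -0.079  0.007]
[0.455, 0.21, 0.043] [ 24.  -5. 222.] [-0.001 -0.079  0.007]
```

>>> {"op": "arm_command", "data": {
  "commands": [
    [5,0,50,0,0,0,-1],
    [15,0,100,0,0,0,-1],
    [30,-2,150,0,0,0,-1],
    [45,-4,190,0,0,0,-1],
    [54,-5,209,0,0,0,-1]
  ]
}}

```text
time_s: 9.25
tcp_pos: [0.4469, 0.2059, 0.0753]
eef_rot: [179.6, 16.3, -164.8]
contact_force: [-0.4, -1.0, -0.8]
gripper_width: 0.0004
```

```bash
python3 -c "
from h import *
s=get_state();print(s['time_s'],s['tcp_pos'],s['eef_rot'],s['joints'],s['contact_force'])
for p in ([.425,.203,.043],[.45,.209,.043],[.46,.211,.043]): plan(p,65,15)
c=cap('top','t6.png');print(proj(c,s['tcp_pos']))"
```

```text
9.25 [0.44686071 0.20592569 0.07526691] [ 179.63173058   16.33886196 -164.82672002] [  51.39559084    4.07464225  -58.1615425    33.5528674   -16.94059139
 -157.4609537 ] [-0.35709825 -0.95788346 -0.78375182]
[0.425, 0.203, 0.043] [30.  3. 25.] [ 0.007 -0.151  0.002]
[0.45, 0.209, 0.043] [ 5.  2. 32.] [ 0.007 -0.151  0.002]
[0.46, 0.211, 0.043] [-4.  1. 35.] [ 0.007 -0.151  0.002]
[[197.01999939 258.13312279]]
```

```bash
cat > fk.py <<'E'
import numpy as np
from scipy.spatial.transform import Rotation as Ro
from scipy.optimize import least_squares
D=[([-49.785,20.544,.681,0,-70.135,-16.506],[.27137,-.61802,.22658],[-180,0,-156.291]),
([-18.09,.5815,-20.972,.0172,-68.294,-71.804],[.35706,-.31852,.25207],[-179.937,.1397,-179.887]),
([.7558,-16.9126,-46.55,-1.0895,-30.3327,-89.3142],[.41778,-.18264,.21469],[179.303,30.031,-179.538]),
([1.3797,1.8133,-58.2755,1.652,-.11,-92.9525],[.44738,-.18102,.07296],[179.258,29.79,179.88]),
([1.2921,6.8792,-52.876,2.524,-.2365,-93.702],[.50613,-.18032,.07246],[179.33,30.0016,179.932]),
([25.0367,-20.8985,-37.0267,9.7087,-55.3183,-119.263],[.42951,-.0659,.309],[179.365,20.484,179.887]),
([65.6193,-16.91,-45.32,20.65,-50.21,-151.978],[.40061,.20098,.25912],[-179.787,20.459,-164.5986]),
([51.3956,4.0746,-58.1615,33.5529,-16.9406,-157.461],[.44686,.20593,.07527],[179.632,16.339,-164.827])]
def fk(p,q,s4,s6):
    j=np.radians(q);E=Ro.from_euler
    Rz=E('z',j[0]);Ra=Rz*E('y',j[1]);Rb=Rz*E('y',j[1]-j[2]);Rc=Rb*E('x',s4*j[3]);Rd=Rc*E('y',-j[4])
    s,h,e0,L1,e1,L2,e2,w4,Lt=p[:9]
    pos=Rz.apply([e0,s,h])+Ra.apply([e1,0,L1])+Rb.apply([L2,0,e2])+Rc.apply([0,w4,0])+Rd.apply([Lt,0,0])
    return pos,Rd*E('x',s6*j[5])
def fit(s4,s6):
    def res(p):
        o=[]
        for q,x,r in D:
            a,R=fk(p,q,s4,s6);T=Ro.from_euler('xyz',r,degrees=True)
            o+=list(a-np.array(x))+list(.3*(R*Ro.from_rotvec(p[9:12])).as_matrix().ravel()-.3*T.as_matrix().ravel())
        return o
    best=None
    for rv in([0,1.57,0],[2.2,0,2.2],[0,2.2,2.2],[1.2,1.2,1.2],[1.2,-1.2,1.2]):
        S=least_squares(res,[-.19,.19,0,.6,0,.47,0,0,.37,*rv])
        if best is None or S.cost<best.cost:best=S
    return best
if __name__=='__main__':
    B=None
    for a in(1,-1):
        for b in(1,-1):
            S=fit(a,b);print(a,b,S.cost)
            if B is None or S.cost<B[0]:B=(S.cost,S.x,a,b)
    print(B[1].round(4));np.save('fk.npy',np.r_[B[1],B[2],B[3]])
    p=B[1];lo=[-176,-82,-57.5,-173.8,-174.7,-.5+0];hi=[176,121,71.7,95,-1,173];lo[5]=-173
    def ik(pos,a,yaw,x0):
        a=np.radians(a);z=np.array([np.cos(a),0,-np.sin(a)]);y=np.array([0,1,0])
        T=Ro.from_euler('z',yaw,degrees=True)*Ro.from_matrix(np.c_[np.cross(y,z),y,z])
        def g(q):
            P,R=fk(p,q,B[2],B[3]);return np.r_[P-pos,.3*((R*Ro.from_rotvec(p[9:12])).inv()*T).as_rotvec()]
        S=least_squares(g,np.clip(x0,np.array(lo)+.1,np.array(hi)-.1),bounds=(lo,hi));return S.x,np.sqrt(2*S.cost)
    for pos in([.425,.203,.043],[.468,.214,.043]):
        for a in(60,65,70,75):
            for yaw in(-20,0,15,30,45):
                q,e=ik(np.array(pos),a,yaw,D[-1][0]);print(pos,a,yaw,q.round(0),round(e*1000,1))
E
python3 fk.py
```

```text
1 1 0.7111877772067833
1 -1 0.12976584171068442
-1 1 0.9632361452229661
-1 -1 4.138279580711332e-10
[ 0.      0.1988 -0.      0.6016  0.      0.4636  0.     -0.1918  0.378
 -1.2092  1.2092 -1.2092]
[0.425, 0.203, 0.043] 60 -20 [  52.    8.  -50.   20.  -28. -173.] 113.5
[0.425, 0.203, 0.043] 60 0 [  53.    5.  -57.   35.  -21. -173.] 85.0
[0.425, 0.203, 0.043] 60 15 [  49.    4.  -57.   23.  -12. -144.] 80.7
[0.425, 0.203, 0.043] 60 30 [ 42.   7. -48. -38.  -1. -63.] 44.4
[0.425, 0.203, 0.043] 60 45 [ 47.   6. -53. -20.  -1. -72.] 8.9
[0.425, 0.203, 0.043] 65 -20 [  53.    9.  -49.   18.  -28. -173.] 90.1
[0.425, 0.203, 0.043] 65 0 [  54.    6.  -57.   33.  -21. -173.] 61.3
[0.425, 0.203, 0.043] 65 15 [  51.    5.  -57.   27.  -15. -151.] 58.2
[0.425, 0.203, 0.043] 65 30 [  49.    5.  -57.    9.   -5. -116.] 39.4
[0.425, 0.203, 0.043] 65 45 [ 49.   6. -57.   1.  -2. -95.] 9.5
[0.425, 0.203, 0.043] 70 -20 [  53.   10.  -48.   16.  -29. -173.] 66.6
[0.425, 0.203, 0.043] 70 0 [  54.    7.  -57.   32.  -20. -173.] 37.5
[0.425, 0.203, 0.043] 70 15 [  52.    6.  -57.   27.  -16. -153.] 35.
[... 1179 characters left out ...]
8.] 2.4
[0.468, 0.214, 0.043] 70 -20 [  51.   13.  -45.   18.  -29. -173.] 59.0
[0.468, 0.214, 0.043] 70 0 [  50.   10.  -55.   37.  -18. -173.] 30.7
[0.468, 0.214, 0.043] 70 15 [  47.    9.  -57.   39.  -12. -159.] 24.5
[0.468, 0.214, 0.043] 70 30 [  46.    9.  -57.   30.   -7. -135.] 14.1
[0.468, 0.214, 0.043] 70 45 [ 47.  10. -50.   4. -10. -95.] 0.0
[0.468, 0.214, 0.043] 75 -20 [  51.   14.  -44.   17.  -30. -173.] 35.4
[0.468, 0.214, 0.043] 75 0 [  50.   11.  -55.   35.  -18. -173.] 7.0
[0.468, 0.214, 0.043] 75 15 [  48.   10.  -57.   39.  -13. -160.] 1.3
[0.468, 0.214, 0.043] 75 30 [  49.   10.  -53.   21.  -13. -129.] 0.0
[0.468, 0.214, 0.043] 75 45 [ 47.  11. -45.   1. -19. -93.] 0.0
```

```bash
cat > ik.py <<'E'
from h import *
from fk import fk
v=np.load('fk.npy');lo=np.array([-176,-82,-57.6,-173.8,-174.7,-173]);hi=np.array([176,121,71.7,95,-.8,173])
def ori(a,psi,ny):
    a,psi,ny=np.radians([a,psi,ny]);z=np.array([np.cos(a)*np.cos(psi),np.cos(a)*np.sin(psi),-np.sin(a)])
    y=np.array([-np.sin(ny),np.cos(ny),0]);y-=y@z*z;y/=np.linalg.norm(y);return Ro.from_matrix(np.c_[np.cross(y,z),y,z])
def ik(pos,T,x0):
    def g(q):
        P,R=fk(v,q,v[12],v[13]);return np.r_[P-pos,.3*((R*Ro.from_rotvec(v[9:12])).inv()*T).as_rotvec()]
    S=least_squares(g,np.clip(x0,lo+.2,hi-.2),bounds=(lo,hi));return S.x,np.sqrt(2*S.cost)*1000
from scipy.optimize import least_squares
def plan2(pos,T):
    st=get_state();R0=Ro.from_euler('xyz',st['eef_rot'],degrees=True)
    print(pos,(R0.inv().apply(np.array(pos)-st['tcp_pos'])*1000).round(0),(R0.inv()*T).as_rotvec().round(3))
E
python3 - <<'E'
from ik import *
W=[[.43,.2,.12],[.44,.205,.06],[.44,.205,.038],[.4626,.2135,.038],[.467,.214,.071],[.4995,.215,.127],[.552,.216,.1585],[.598,.217,.16]]
for a in(65,68,72):
  for psi in(30,40,48):
    for ny in(2,20):
      T=ori(a,psi,ny);q=[50,6,-50,10,-10,-110];o=[];j=[]
      for w in W:
        q,e=ik(np.array(w),T,q);o.append(round(e,1));j.append(q)
      j=np.array(j);print(a,psi,ny,o,j.min(0).round(),j.max(0).round())
E
```

```text
65 30 2 [np.float64(18.2), np.float64(32.6), np.float64(36.9), np.float64(33.6), np.float64(24.3), np.float64(0.0), np.float64(0.0), np.float64(0.0)] [  40.   -5.  -58.   11.  -22. -165.] [  52.    9.  -36.   37.   -2. -135.]
65 30 20 [np.float64(18.2), np.float64(32.6), np.float64(36.9), np.float64(33.6), np.float64(24.3), np.float64(0.0), np.float64(0.0), np.float64(0.0)] [  40.   -5.  -58.   11.  -22. -148.] [  52.    9.  -36.   37.   -2. -118.]
65 40 2 [np.float64(4.2), np.float64(14.8), np.float64(17.2), np.float64(14.2), np.float64(7.9), np.float64(0.0), np.float64(0.0), np.float64(0.0)] [  37.   -5.  -58.   -3.  -27. -152.] [  51.    9.  -29.   20.   -1. -119.]
65 40 20 [np.float64(4.2), np.float64(14.8), np.float64(17.2), np.float64(14.2), np.float64(7.9), np.float64(0.0), np.float64(0.0), np.float64(0.0)] [  37.   -5.  -58.   -3.  -27. -135.] [  51.    9.  -29.   20.   -1. -102.]
65 48 2 [np.float64(0.0), np.float64(0.0), np.float64(0.4), np.float64(0.0), np.float64(0.0), np.float64(0.0), np.float64(0.0), np.float64(0.0)] [  33.   -4.  -57.  -11.  -32. -136.] [  49.   10.  -
[... 2202 characters left out ...]
 52.   11.  -24.   18.   -7. -122.]
72 40 20 [np.float64(0.0), np.float64(0.0), np.float64(2.5), np.float64(0.0), np.float64(0.0), np.float64(0.0), np.float64(0.0), np.float64(0.0)] [  37.   -3.  -58.   -2.  -37. -136.] [  52.   11.  -24.   18.   -7. -105.]
72 48 2 [np.float64(0.0), np.float64(0.0), np.float64(0.0), np.float64(0.0), np.float64(0.0), np.float64(0.0), np.float64(0.0), np.float64(0.0)] [  35.   -2.  -51.   -6.  -40. -136.] [  49.   12.  -21.    1.  -13. -117.]
72 48 20 [np.float64(0.0), np.float64(0.0), np.float64(0.0), np.float64(0.0), np.float64(0.0), np.float64(0.0), np.float64(0.0), np.float64(0.0)] [  35.   -2.  -51.   -6.  -40. -119.] [  49.   12.  -21.    1.  -13. -100.]
```

```bash
python3 - <<'E'
from ik import *
T=ori(66,48,2)
for w in([.42,.198,.10],[.42,.2,.13]):plan2(w,T)
s=get_state();print(s['tcp_pos'],s['contact_force'])
E
```

```text
[0.42, 0.198, 0.1] [ 19.  -1. -32.] [-0.223 -0.049  0.216]
[0.42, 0.2, 0.13] [ 10.   2. -61.] [-0.223 -0.049  0.216]
[0.44644799 0.20593889 0.07461053] [-0.22687048  0.72918863 -1.13017904]
```

>>> {"op": "arm_command", "data": {
  "commands": [
    [8,0,-30,-0.06,-0.01,0.05,-1],
    [10,2,-61,-0.15,-0.03,0.14,-1],
    [10,2,-61,-0.22,-0.05,0.216,-1],
    [10,2,-61,-0.22,-0.05,0.216,-1]
  ]
}}

```text
time_s: 9.8
tcp_pos: [0.4204, 0.1995, 0.1313]
eef_rot: [163.1, 17.3, -178.2]
contact_force: [-0.2, -1.1, 0.5]
gripper_width: 0.0005
```

```bash
python3 - <<'E'
from ik import *
T=ori(66,48,2)
for w in([.425,.2,.085],[.43,.202,.038],[.45,.21,.038],[.4626,.2135,.038]):plan2(w,T)
s=get_state();print(s['tcp_pos'],s['joints'],s['contact_force'])
E
```

```text
[0.425, 0.2, 0.085] [  9. -13.  44.] [-0.002  0.003 -0.002]
[0.43, 0.202, 0.038] [ 19. -25.  89.] [-0.002  0.003 -0.002]
[0.45, 0.21, 0.038] [ -1. -19.  96.] [-0.002  0.003 -0.002]
[0.4626, 0.2135, 0.038] [-13. -18. 101.] [-0.002  0.003 -0.002]
[0.42041697 0.19954159 0.13125667] [  50.90630469   -6.64283651  -51.85087628    3.8823651   -20.83329054
 -139.8222921 ] [-0.18427149 -1.06362372  0.48996403]
```

>>> {"op": "arm_command", "data": {
  "commands": [
    [6,-7,25,0,0,0,-1],
    [12,-16,55,0,0,0,-1],
    [19,-25,85,0,0,0,-1],
    [19,-25,89,0,0,0,-1],
    [14,-23,91,0,0,0,-1]
  ]
}}

```text
time_s: 10.42
tcp_pos: [0.436, 0.2034, 0.038]
eef_rot: [163.0, 17.0, -178.1]
contact_force: [0.7, -0.1, 0.6]
gripper_width: 0.0006
```

```bash
python3 - <<'E'
from ik import *
T=ori(66,48,2)
for w in([.45,.21,.038],[.4626,.2135,.038],[.467,.214,.071]):plan2(w,T)
s=get_state();print(s['tcp_pos'],s['joints'],s['contact_force'])
c=cap('top','t7.png');q=proj(c,s['tcp_pos']);print((q-[130,190])*5)
i=cv2.imread('pics/t7.png')[190:300,130:270];cv2.imwrite('pics/t7.png',cv2.resize(i,(700,550)))
E
```

```text
[0.45, 0.21, 0.038] [-14.   5.   6.] [-0.    -0.002 -0.002]
[0.4626, 0.2135, 0.038] [-26.   6.  10.] [-0.    -0.002 -0.002]
[0.467, 0.214, 0.071] [-40.  16. -19.] [-0.    -0.002 -0.002]
[0.43596633 0.20341719 0.03804496] [  48.42310169    7.13934033  -58.17606333    6.6070737    -0.80700071
 -140.49733095] [ 0.70190336 -0.13164903  0.63990784]
[[350.46886733 363.0924711 ]]
```

View pics/t7.png

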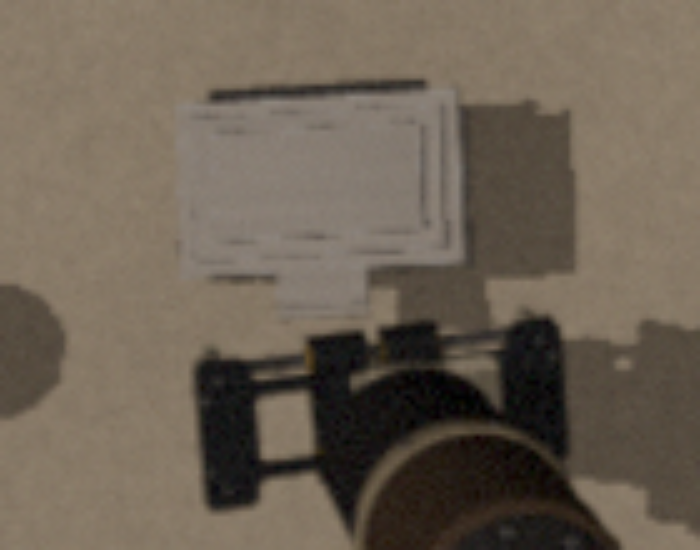

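The caddy hasn't moved. Its lip is at (322,315) in the crop and the fingers are just in front and slightly to the right. Now forward under the lip.

>>> {"op": "arm_command", "data": {
  "commands": [
    [-7,4,3,0,0,0,-1],
    [-14,7,6,0,0,0,-1],
    [-20,8,8,0,0,0,-1],
    [-26,8,10,0,0,0,-1],
    [-27,8,10,0,0,0,-1]
  ]
}}

```text
time_s: 11.1
tcp_pos: [0.464, 0.2159, 0.0408]
eef_rot: [162.9, 17.1, -178.0]
contact_force: [-6.6, 1.9, 1.7]
gripper_width: 0.0005
```

```bash
python3 - <<'E'
from ik import *
T=ori(66,48,2)
s=get_state();print(s['time_s'],s['tcp_pos'],s['joints'],s['contact_force'])
for w in([.467,.216,.071],[.4795,.216,.101]):plan2(w,T)
E
```

```text
11.1 [0.4640206  0.21593252 0.04082448] [  46.13182489    9.45309305  -48.92087683   -6.47108445   -7.67523297
 -125.34862059] [-6.55915608  1.93243872  1.69660569]
[0.467, 0.216, 0.071] [-12.   8. -27.] [ 0.001 -0.001 -0.001]
[0.4795, 0.216, 0.101] [-32.  15. -51.] [ 0.001 -0.001 -0.001]
```

>>> {"op": "arm_command", "data": {
  "commands": [
    [-2,2,-7,0,0,0,-1],
    [-5,4,-14,0,0,0,-1],
    [-8,6,-20,0,0,0,-1],
    [-12,8,-27,0,0,0,-1]
  ]
}}

```text
time_s: 11.6
tcp_pos: [0.4673, 0.2159, 0.0721]
eef_rot: [162.9, 17.1, -178.0]
contact_force: [-0.1, 0.1, 0.2]
gripper_width: 0.0003
```

```bash
python3 - <<'E'
from ik import *
T=ori(66,48,2)
s=get_state();print(s['time_s'],s['tcp_pos'],s['contact_force'])
for w in([.4795,.216,.101],[.4995,.216,.127]):plan2(w,T)
a=cap('side','s8.png');b=cap('top','t8.png')
for n in('side','top'):
  for m in models.outline_of(n,'spoon_caddy')[:1]:print(n,m['conf'],m['rect'])
i=cv2.imread('pics/s8.png')[235:335,225:365];j=cv2.imread('pics/t8.png')[190:290,130:270]
cv2.imwrite('pics/c8.png',np.hstack([cv2.resize(i,(400,286)),cv2.resize(j,(400,286))]))
E
```

```text
11.6 [0.46733898 0.21587683 0.07211548] [-0.10672863  0.12862216  0.2072019 ]
[0.4795, 0.216, 0.101] [-20.   7. -23.] [ 0.002 -0.001 -0.001]
[0.4995, 0.216, 0.127] [-47.  12. -41.] [ 0.002 -0.001 -0.001]
side 0.62 [279.5, 289.9, 43.7, 70.7]
top 0.57 [194.9, 224.2, 62.3, 39.3]
```

View pics/c8.png

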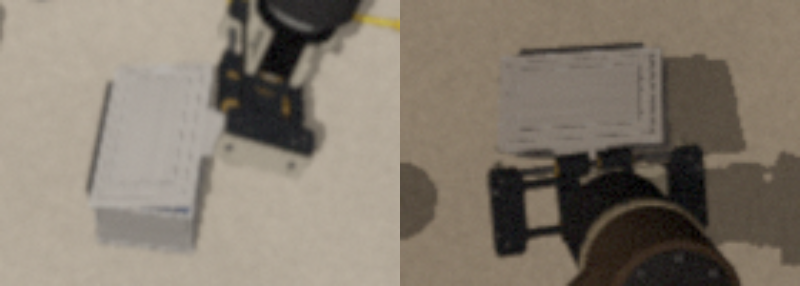

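In the side crop the caddy lid has begun to lift: there is a dark gap at (170,208) and the lip meets the fingers at (213,135). I'll keep following the arc.

>>> {"op": "arm_command", "data": {
  "commands": [
    [-9,4,-12,0,0,0,-1],
    [-20,7,-23,0,0,0,-1],
    [-29,9,-30,0,0,0,-1],
    [-38,11,-36,0,0,0,-1],
    [-47,12,-41,0,0,0,-1]
  ]
}}

```text
time_s: 12.42
tcp_pos: [0.5003, 0.2165, 0.1266]
eef_rot: [162.9, 17.1, -178.1]
contact_force: [-1.2, 0.5, -0.8]
gripper_width: 0.0007
```

```bash
python3 - <<'E'
from ik import *
T=ori(66,48,2)
s=get_state();print(s['time_s'],s['tcp_pos'],s['contact_force'])
for w in([.5256,.217,.147],[.552,.217,.1585]):plan2(w,T)
a=cap('side','s9.png');b=cap('top','t9.png')
i=cv2.imread('pics/s9.png')[235:335,225:365];j=cv2.imread('pics/t9.png')[190:290,130:270]
cv2.imwrite('pics/c9.png',np.hstack([cv2.resize(i,(400,286)),cv2.resize(j,(400,286))]))
E
```

```text
12.425 [0.50027276 0.21649273 0.12657636] [-1.22058091  0.47169277 -0.78523524]
[0.5256, 0.217, 0.147] [-30.   3. -12.] [ 0.002 -0.    -0.001]
[0.552, 0.217, 0.1585] [-59.   3. -15.] [ 0.002 -0.    -0.001]
```

View pics/c9.png

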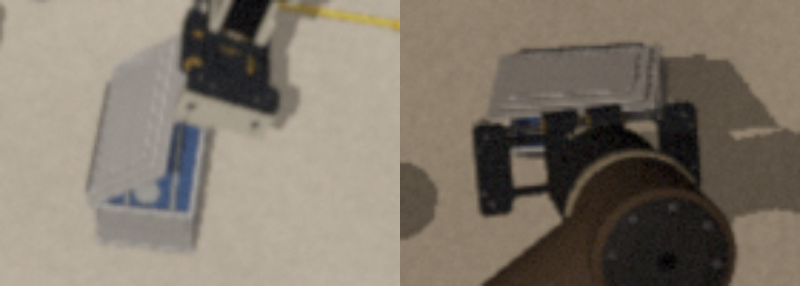

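The caddy lid is about 45° up with its blue inside showing, and the box is still in place.

>>> {"op": "arm_command", "data": {
  "commands": [
    [-11,1,-6,0,0,0,-1],
    [-21,2,-9,0,0,0,-1],
    [-31,3,-12,0,0,0,-1],
    [-45,3,-14,0,0,0,-1],
    [-59,3,-15,0,0,0,-1]
  ]
}}

```text
time_s: 13.15
tcp_pos: [0.554, 0.2171, 0.1596]
eef_rot: [162.8, 17.2, -178.1]
contact_force: [-0.9, 0.9, -0.1]
gripper_width: 0.0003
```

```bash
python3 - <<'E'
from ik import *
T=ori(66,48,2)
s=get_state();print(s['time_s'],s['tcp_pos'],s['contact_force'])
for w in([.570,.217,.162],[.586,.217,.162],[.600,.217,.160]):plan2(w,T)
E
```

```text
13.15 [0.55398623 0.21710439 0.15962302] [-0.90397217  0.89060605 -0.11399619]
[0.57, 0.217, 0.162] [-16.  -1.   2.] [ 0.003  0.001 -0.001]
[0.586, 0.217, 0.162] [-31.  -3.   7.] [ 0.003  0.001 -0.001]
[0.6, 0.217, 0.16] [-44.  -5.  12.] [ 0.003  0.001 -0.001]
```

>>> {"op": "arm_command", "data": {
  "commands": [
    [-9,0,1,0,0,0,-1],
    [-18,-1,3,0,0,0,-1],
    [-27,-3,6,0,0,0,-1],
    [-36,-4,9,0,0,0,-1],
    [-45,-5,12,0,0,0,-1]
  ]
}}

```text
time_s: 13.78
tcp_pos: [0.6014, 0.2174, 0.1604]
eef_rot: [162.8, 17.2, -178.1]
contact_force: [0.3, 0.3, 0.3]
gripper_width: 0.0006
```

>>> {"op": "arm_command", "data": {
  "commands": [
    [-2,0,1,0,0,0,-1],
    [-2,0,1,0,0,0,-1]
  ]
}}

```text
time_s: 14.02
tcp_pos: [0.6035, 0.2177, 0.1598]
eef_rot: [162.8, 17.2, -178.1]
contact_force: [0.3, -0.5, 0.3]
gripper_width: 0.0005
```

```bash
python3 - <<'E'
from ik import *
T=ori(66,48,2)
s=get_state();print(s['time_s'],s['tcp_pos'],s['contact_force'])
for w in([.55,.2,.2],[.47,.12,.3],[.42,.05,.33]):plan2(w,T)
a=cap('side','s10.png')
i=cv2.imread('pics/s10.png')[130:350,150:390];cv2.imwrite('pics/c10.png',cv2.resize(i,(600,550)))
E
```

```text
14.025 [0.60354108 0.21771149 0.15982838] [ 0.25634899 -0.47182137  0.29126715]
[0.55, 0.2, 0.2] [ 40.   1. -57.] [ 0.003  0.001 -0.001]
[0.47, 0.12, 0.3] [  89.  -38. -194.] [ 0.003  0.001 -0.001]
[0.42, 0.05, 0.33] [ 130.  -90. -256.] [ 0.003  0.001 -0.001]
```

View pics/c10.png

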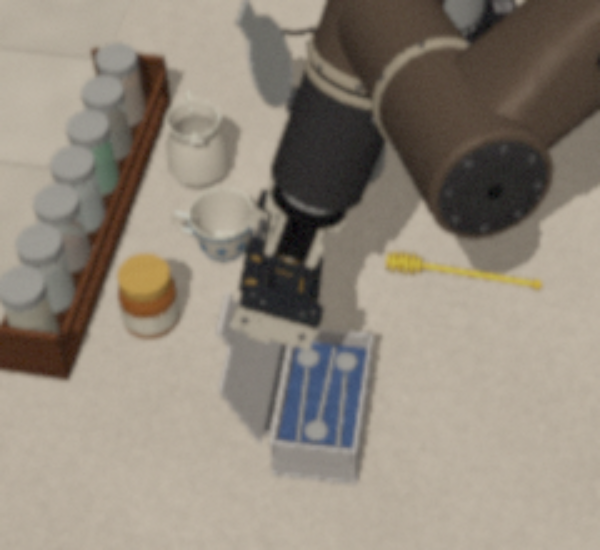

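The caddy lid has fallen back at (245,370) and the tin lid is still open at (265,55). I'll retract up and back.

>>> {"op": "arm_command", "data": {
  "commands": [
    [20,0,-28,0,0,0,-1],
    [40,0,-57,0,0,0,-1],
    [55,-10,-105,0,0,0,-1],
    [72,-24,-150,0,0,0,-1],
    [89,-38,-194,0,0,0,-1]
  ]
}}

```text
time_s: 14.7
tcp_pos: [0.4686, 0.1188, 0.3011]
eef_rot: [162.8, 17.2, -178.1]
contact_force: [0.8, -0.3, 0.5]
gripper_width: 0.0004
```

>>> {"op": "arm_command", "data": {
  "commands": [
    [20,-30,-30,0,0,0,-1],
    [40,-60,-60,0,0,0,-1],
    [40,-60,-60,0,0,0,-1],
    [40,-60,-60,0,0,0,-1]
  ]
}}

```text
time_s: 15.2
tcp_pos: [0.4211, 0.042, 0.3272]
eef_rot: [162.8, 17.3, -178.1]
contact_force: [0.0, 0.2, -0.3]
gripper_width: 0.0005
```

```bash
python3 - <<'E'
from h import *
s=get_state();print(s['time_s'],s['tcp_pos'],s['qd'].round(2),s['contact_force'].round(1))
a=cap('side','s11.png');b=cap('top','t11.png')
for n in('side','top'):
  for k in('sugar_tin','spoon_caddy','cup_a','honey_dipper'):
    for m in models.outline_of(n,k)[:1]:print(n,k,round(m['conf'],2),m['rect'])
i=cv2.imread('pics/s11.png')[90:330,200:400];j=cv2.imread('pics/t11.png')[140:300,130:400]
cv2.imwrite('pics/c11.png',np.hstack([cv2.resize(i,(300,360)),cv2.resize(j,(500,360))]))
E
```

```text
15.2 [0.42108665 0.04200756 0.32716106] [ 1.06  1.35 -0.12 -0.05 -0.05  0.  ] [ 0.   0.2 -0.3]
side sugar_tin 0.85 [274.4, 167.9, 61.9, 72.3]
side spoon_caddy 0.77 [268.4, 279.9, 65.8, 89.0]
side cup_a 0.98 [300.8, 380.5, 45.9, 34.0]
side honey_dipper 0.69 [336.1, 236.7, 68.5, 15.6]
top sugar_tin 0.7 [337.1, 187.2, 47.9, 84.4]
top spoon_caddy 0.75 [191.8, 212.2, 68.8, 65.8]
top cup_a 0.7 [105.1, 263.0, 31.3, 41.7]
top honey_dipper 0.51 [276.1, 247.1, 8.9, 17.1]
```

View pics/c11.png

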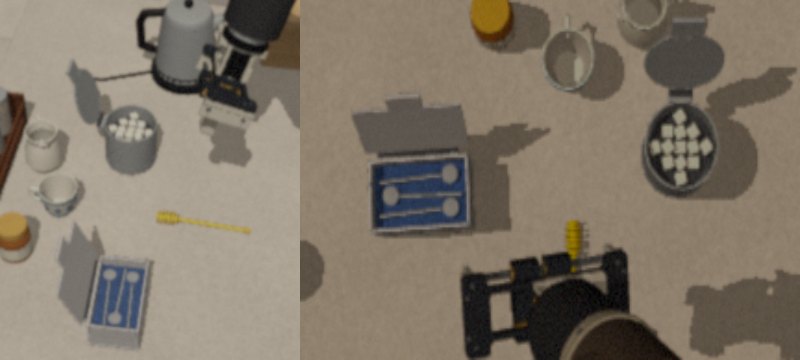

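Both lids lie open on their stops, at (85,95) and (75,270) in the side half. Nothing else looks displaced and the arm is clear, so I'm handing in.

```bash
python3 -c "
from h import *
print(r.close_job())"
```

```text
the job is handed in; nothing more can be done
None
```

Both lids are open on their stops, but one arm move early on may have broken a limit. I handed the job in at about 15 s on the clock.

**What I did:** With the fingers shut and tilted, I hooked under each lip, followed it up its arc and nudged it past upright. I did the tin first, then the caddy, picked nothing up and finished with the arm clear of everything.

**Last checks:** The final side and top pictures show both lids leaning back open. The tin and caddy are upright in their places, and the cups, dipper, jar, jug and kettle look unmoved. I judged this by eye; I didn't measure the lid angles or the small shifts, and the switch wasn't checked up close. The tool force read near zero at the end.

**Possible failures:**
- **Force and joint limits:** While tilting the tool in free air near the start, joint 3 ran onto its end of range. It read -58.31° against a limit of -58.28°. The force reading was about 137 N for that moment, with a 120 N wrist limit, and was back near zero on the next move. Nothing was touched, but it may count as a force or joint-range failure.
- **Push on the caddy:** Sliding under its lip, the force read about 7 N, within the 4 to 8 N that can slide it. I saw no shift afterwards.

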